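Set out bottles and beaker for sample preparation

ROBOT

A 7-joint arm with a two-finger parallel gripper is mounted at the origin on a cart in front of the work surface, level with it; the furniture and walls round the work are solid. World frame = base frame: x ahead of the robot, y to its left, z up, the work surface at z = 0. Lengths are in m, angles in rad, forces in N, time in s.
With the tool pointing down it reaches from about 0.4 to 0.85 m from the base axis. Payload 10.4 kg.
Tool frame: the origin (TCP) lies at the very end of the fingers, on their centre line; the grasp point (between the pads) lies 19 mm behind it; z points along the fingers, y is the line along which they close (so a half turn about z gives the same grasp; the last joint's range is limited). The gripper opens to 85 mm and grips with 20 to 120 N. Pads are 22 mm wide; open, the fingers measure 114 mm over their backs; the gripper's body (76 mm by 85 mm) begins 54 mm behind the grasp point. The pads swing forward as they close: fully open they stand 13 mm farther back than shut.
Start: joints at [1.254, 0.332, -0.065, 1.46, 0.022, 1.35, -0.088], TCP at [0.181, -0.598, 0.231] pointing down, gripper open.
Joint ranges: [-2.6, 2.6], [-0.5, 2.12], [-1.47, 1.34], [0.16, 2.42], [-1.27, 4.41], [0.06, 2.06], [-2.6, 2.6]. Speed limits (rad/s): [2.22, 2.22, 2.79, 2.79, 3.14, 3.14, 3.14].

INTERFACE

Orientations are given as a unit quaternion [w, x, y, z].
In Python, from rig import r gives the robot as it stands. Calls block until the motion is done:
- r.move_to(position, orientation): joint-space move of the TCP to a pose.
- r.move_l(position, ori=None, v=0.15, guard=None): straight line of the TCP; ori=None keeps the orientation; v is the mean speed in m/s. With guard (N) it stops when the force on the tool has changed by that much, and returns True; else False.
- r.move_joints(angles): joint-space move.
- r.set_gripper(opening, force=None): opening from 0.0 (shut) to 1.0 (fully open); force is the grip in N (None keeps the last); returns when the fingers have stopped.
- r.pause(seconds).
- r.ik(position, orientation): joint angles nearest the present ones, or None.
- r.read_camera(name): name is "side" or "top" or "wrist"; returns the picture (384x512x3 uint8, blue, green, red); there is no depth.
- r.camera_model(name): a dict with "fx", "fy", "cx", "cy" (pixels), "world_from_camera" (4x4, takes a point from camera to world coordinates). Camera axes: x right, y up, looking along -z (the intrinsics and any distortion apply to the point x, -y, -z); pixel columns grow to the right and rows downward; lengths in m; the calibration is good to about 2 mm. The wrist camera is an equidistant fisheye: a pixel r from the principal point sees the ray r / f radians off the axis. A picture is of the moment at which its call begins: read the wrist's pose just before it. camera_model takes no time and is no camera call; for the wrist camera it gives the pose at the moment of the call.
A pose or a line that the arm cannot do raises r.Unreachable and nothing moves.
- r.sign_off(): hands the job in; it is judged then, once.
Readings, each from a call of its own:
- r.current_clock(): time.
- r.current_joint_positions(): joint angles.
- r.current_joint_vel(): joint speeds.
- r.current_joint_torque(): joint torques, N m.
- r.current_ee_pos(): TCP position.
- r.current_tcp_rot(): TCP orientation.
- r.current_ft_force(): force on the tool from outside, world axes, zero at the start.
- r.current_torque(): the same for the moment, N m.
- r.current_opening(): opening from 0.0 (shut) to 1.0 (fully open).
- r.current_gripper_force(): force on a finger pad.
Only numpy, scipy, OpenCV 4.12 (cv2) and the standard library are available. Lean on these libraries where they do the work, as an engineer would, in place of code of your own. Each camera call takes 0.05 s, during which the arm holds its last target. There are 200 camera calls.

TASK

Set out the things for sample preparation from the grey board: on the yellow staging mat stand the clear bottle with the blue cap in the left circle, the clear bottle with the grey cap in the right circle and the brown bottle between them in the middle circle (left and right as the robot sees them), each well centred in its circle. Stand the empty beaker, mouth up, on top of the white carton with the green disc, in the middle of the disc. Leave everything upright and let go, and do not disturb the tip box or the wash bottle.

Things in the scene. Friction and masses are not known exactly. Their poses are not given: they have to be found in the camera images.
- blue_bottle_center (a point): Small clear glass bottle with a BLUE screw cap, 56 mm in diameter, 108 mm high, about 0.2 kg, upright; the point is on its axis, half-way up (54 mm up); z up. The straight wall ends about 48 mm up and narrows from there to the cap; grip it at 54 to 62 mm (lower, the gripper may meet the cap). Starts on a fixed grey board 4 mm thick, the four things in a square about 100 mm apart. Loose, to be moved.
- grey_bottle_center (a point): Small clear glass bottle with a GREY screw cap, 56 mm in diameter, 108 mm high, about 0.2 kg, upright; the point is on its axis, half-way up (54 mm up); z up. The straight wall ends about 48 mm up and narrows from there to the cap; grip it at 54 to 62 mm (lower, the gripper may meet the cap). Starts on a fixed grey board 4 mm thick, the four things in a square about 100 mm apart. Loose, to be moved.
- brown_bottle_center (a point): The BROWN glass bottle with a black screw cap on the grey board (not the one far at the back), 60 mm in diameter, 122 mm high, about 0.15 kg, upright; the point is on its axis, half-way up (61 mm up); z up. The straight wall ends about 60 mm up and narrows from there to the cap; grip it at 60 to 70 mm (lower, the gripper may meet the cap). Starts on a fixed grey board 4 mm thick, the four things in a square about 100 mm apart. Loose, to be moved.
- beaker_center (a point): Empty clear beaker, 45 mm in diameter (slightly wider at the rim), 56 mm high, about 50 g, thin walled, standing upright with its mouth up; the point is on its axis, half-way up (28 mm above its foot); z is up along its axis. It can be gripped round the outside at half height. Loose, to be moved. It starts on the grey board, 4 mm thick, with the bottles.
- circle_left (a point): Centre of the left printed circle (white disc with a black edge, 72 mm across) on the yellow staging mat, at the level of the mat's top. The mat is a fixed rigid board, 110 x 290 x 4 mm, with three such circles in a row, 90 mm apart; it lies left or right of the robot's middle, its row within 0.15 rad of the world's y axis. Left, as the robot sees it, is +y.
- circle_middle (a point): Centre of the middle printed circle on the yellow staging mat, at the level of the mat's top; x of this frame runs across the row, away from the robot, y along the row, to the left.
- circle_right (a point): Centre of the right printed circle (towards -y) on the yellow staging mat, at the level of the mat's top. Tall instruments stand behind the front of the worktop (faces at x = 0.54, to the left of y = 0.30 and to the right of y = -0.17): swing between mat, carton and board close to the base; the board lies in the gap between them.
- carton_top (a point): Centre of the flat top of the closed white carton that has a green disc, 60 mm across, in the middle of its top; it stands in front, on the other side from the mat (a plain white box far at the back is not meant); fixed, 70 x 100 mm and 45 mm high (x of this frame along its 70 mm side); the point is 45 mm above the worktop, on the top face.
- tip_box: Bystander, not to be disturbed: blue pipette tip box with a clear lid, 86 x 116 x 73 mm, loose, on the front of the worktop outside the work on the right; origin at the centre of its underside.
- wash_bottle: Bystander, not to be disturbed: white wash bottle with a red bent spout, 108 x 67 x 215 mm, loose, outside the work on the left; origin at the centre of its underside.
There are look-alikes about, which are no part of the job. Leave any pink look-alike of the part that bears blue_bottle_center alone. What is shaped like the part that bears brown_bottle_center but purple is not meant.

How it is judged:
At the end, for the whole second after the job is handed in: Blue-capped bottle in the left circle, grey-capped in the right, brown in the middle, each within 14 mm of centre and standing on the mat; beaker standing on the carton within 15 mm of its middle; all upright within 0.12 rad, at rest and released (horizontal distance between blue_bottle_center and circle_left below 0.014 m and z of blue_bottle_center in the frame of circle_left between 0.048 and 0.06 m and angle between each of blue_bottle_center, grey_bottle_center, brown_bottle_center, beaker_center's own z axis and vertical below 0.12 rad and horizontal distance between grey_bottle_center and circle_right below 0.014 m and z of grey_bottle_center in the frame of circle_right between 0.048 and 0.06 m and horizontal distance between brown_bottle_center and circle_middle below 0.014 m and z of brown_bottle_center in the frame of circle_middle between 0.055 and 0.067 m and horizontal distance between beaker_center and carton_top below 0.015 m and z of beaker_center in the frame of carton_top between 0.022 and 0.034 m and linear speed of each of blue_bottle, grey_bottle, brown_bottle, beaker below 0.02 m/s and contact force between each of blue_bottle, grey_bottle, brown_bottle, beaker and the fingers below 0.05 N); the robot touches nothing.
It fails at once if the tip box is pushed more than 20 mm or tipped (distance of tip_box from where it was at the start of the episode above 0.02 m or angle between tip_box's own z axis and vertical above 0.3 rad).
It fails at once if the wash bottle is pushed more than 20 mm or tipped (distance of wash_bottle from where it was at the start of the episode above 0.02 m or angle between wash_bottle's own z axis and vertical above 0.3 rad).
It also fails if it takes over 128 s, if anything falls off the work surface, if the arm or the gripper's body presses on something with over 40 N, if the wrist force passes 120 N, or if a joint passes its speed limit or range.

## Working session

There is one attempt and no reset: what is moved stays moved. The work goes in short steps, each a Python script; the robot and the scene stay as the last script left them, time stands still between calls to the robot, and variables do not carry over. Pictures are saved under pics/ and viewed, at most 14 in all, crops included, and the job is handed in when it is done.

```bash
ls; mkdir -p pics; python3 - <<'E'
from rig import r
import cv2,numpy as np
np.set_printoptions(precision=4,suppress=True)
for n in ("side","top"):
    m=r.camera_model(n); print(n,{k:v for k,v in m.items()})
    cv2.imwrite(f"pics/{n}0.png",r.read_camera(n))
print(r.current_clock(),r.current_ee_pos(),r.current_tcp_rot(),r.current_opening())
E
```

```text
pics
side {'fx': 399.7058253332701, 'fy': 399.7058253332701, 'cx': 255.04984706369407, 'cy': 190.62538827362982, 'world_from_camera': array([[-0.9979,  0.0214, -0.0617,  0.4256],
       [-0.0647, -0.4464,  0.8925,  1.3135],
       [-0.0084,  0.8946,  0.4468,  0.714 ],
       [ 0.    ,  0.    ,  0.    ,  1.    ]])}
top {'fx': 374.18929292903715, 'fy': 374.18929292903715, 'cx': 248.44989221849133, 'cy': 195.9090520890001, 'world_from_camera': array([[ 0.0126,  0.9979, -0.0637,  0.4565],
       [-0.9999,  0.0124, -0.004 , -0.0244],
       [-0.0032,  0.0637,  0.998 ,  1.437 ],
       [ 0.    ,  0.    ,  0.    ,  1.    ]])}
0.1 [ 0.1809 -0.5979  0.2306] [-0.0006  0.9892  0.1464 -0.0001] 0.99561197429387
```

View pics/top0.png

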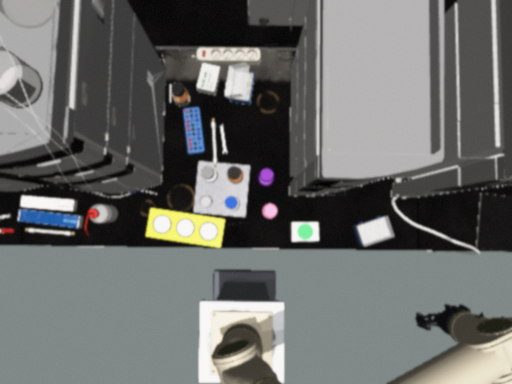

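View pics/side0.png

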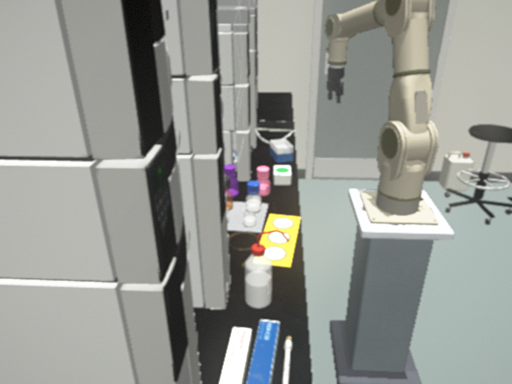

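The top view shows the mat circles at about (162,225), (185,229) and (209,232), and the green-disc carton at (305,231). On the board are a grey cap at (208,172), a dark cap at (235,174), a beaker-like shape at (206,202) and a blue cap at (231,203). The pink (270,211) and purple (266,177) things stand off the board and are look-alikes, as is the brown bottle at the back (180,95). Next I'll enlarge to confirm and measure.

```bash
cat > h.py <<'E'
import cv2,numpy as np
from rig import r
np.set_printoptions(precision=4,suppress=True)
def ray(m,u,v,z):
    T=m["world_from_camera"]; d=T[:3,:3]@np.array([(u-m["cx"])/m["fx"],-(v-m["cy"])/m["fy"],-1])
    return T[:3,3]+d*(z-T[2,3])/d[2]
def fray(m,u,v,z):
    a,b=u-m["cx"],v-m["cy"]; rr=np.hypot(a,b)+1e-9; t=rr/m["fx"]
    T=m["world_from_camera"]; d=T[:3,:3]@np.array([np.sin(t)*a/rr,-np.sin(t)*b/rr,-np.cos(t)])
    return T[:3,3]+d*(z-T[2,3])/d[2]
def blobs(mask,amin=20):
    n,_,s,c=cv2.connectedComponentsWithStats(mask.astype(np.uint8))
    return [(c[i],s[i]) for i in range(1,n) if s[i][4]>=amin]
def quat(yaw):  # tool down, tool y along world direction yaw (from +y)
    # Rz(yaw)*Rx(pi)
    return np.array([0,np.cos(yaw/2),np.sin(yaw/2),0])
E
python3 - <<'E'
from h import *
im=cv2.imread("pics/top0.png"); m=r.camera_model("top")
hsv=cv2.cvtColor(im,cv2.COLOR_BGR2HSV); H,S,V=cv2.split(hsv)
roi=np.zeros(H.shape,bool); roi[150:250,135:330]=1
for n,k,z in (("white",(S<60)&(V>200),.004),("green",(H>45)&(H<80)&(S>100),.045),("yellow",(H>22)&(H<35)&(S>120),.004),("blue",(H>100)&(H<125)&(S>130),.112),("pink",(H>150)&(S>60)&(V>150),.11),("purple",(H>130)&(H<150)&(S>80),.11),("board",(S<40)&(V>130)&(V<210),.004)):
    for c,s in blobs(k&roi,30): print(n,c,s[:5],ray(m,*c,z)[:2])
c=im[150:250,140:330]; cv2.imwrite("pics/crop.png",cv2.resize(c,None,fx=4,fy=4,interpolation=cv2.INTER_CUBIC))
for n,p,z in (("grey",(208,172),.112),("brown",(235,174),.126),("blue",(231,203),.112),("beaker",(206,202),.05)): print(n,ray(m,*p,z))
E
```

```text
white [220.2998 190.9198] [ 195  150   54   66 1708] [0.5658 0.0897]
white [270.033  210.2747] [265 205  11  11  91] [ 0.4939 -0.102 ]
white [161.5494 223.6285] [153 215  18  18 253] [0.4377 0.3121]
white [184.7461 227.2969] [176 219  18  18 256] [0.4248 0.2231]
white [208.2305 230.7227] [200 222  18  18 256] [0.4129 0.1331]
white [304.7819 231.1745] [292 222  27  19 321] [ 0.4159 -0.2351]
green [304.8286 231.1071] [299 225  13  13 140] [ 0.4173 -0.2293]
yellow [183.9753 227.2283] [ 144  206   83   42 1581] [0.4251 0.226 ]
blue [195.2381 151.6667] [187 150  18   5  63] [0.6973 0.1732]
blue [230.7917 202.0521] [226 197  11  11  96] [0.5185 0.0432]
pink [268.8444 210.8   ] [262 203  16  16  90] [ 0.4892 -0.092 ]
purple [265.8738 176.7046] [257 166  19  22 325] [ 0.6106 -0.0803]
board [214.8497 183.6529] [ 194  150   56   67 1184] [0.5936 0.1112]
board [325.5826 163.156 ] [322 150   8  28 218] [ 0.6782 -0.3145]
board [236.5231 204.7846] [229 196  12  16  65] [0.5133 0.0266]
board [297.8864 236.25  ] [291 222  25  20  44] [ 0.3963 -0.2089]
board [168.5 249. ] [135 249  68   1  68] [0.3418 0.283 ]
board [264.7358 248.5283] [251 248  28   2  53] [ 0.3482 -0.0831]
grey [0.6247 0.1261 0.112 ]
brown [0.617  0.0292 0.126 ]
blue [0.5151 0.0424 0.112 ]
beaker [0.5204 0.1384 0.05  ]
```

View pics/crop.png

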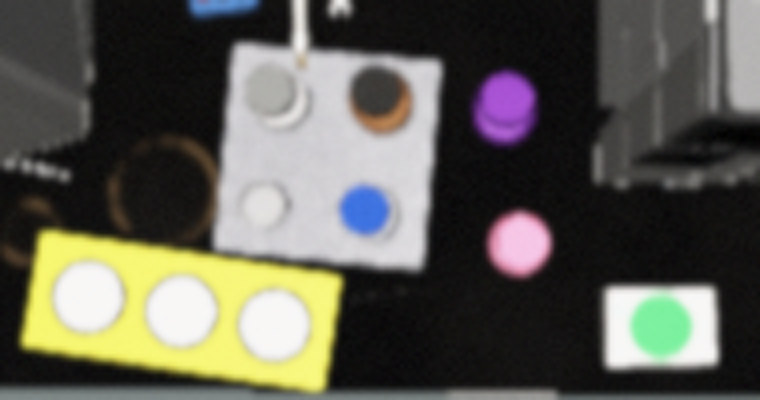

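The crop confirms grey cap, brown, beaker and blue cap on the board; pink and purple stand off it and aren't part of the job. Next I'll check reachability and then move above the board.

```bash
python3 - <<'E'
from h import *
for n,p in (("grey",(.625,.126,.2)),("brown",(.617,.029,.2)),("blue",(.5185,.043,.045)),("beaker",(.52,.138,.02)),("L",(.4377,.312,.045)),("M",(.4248,.223,.25)),("M",(.4248,.223,.045)),("R",(.413,.133,.045)),("C",(.417,-.229,.06)),("C",(.417,-.229,.3))):
    for d in (-135,-98,-45,0,45,82,135):
        q=r.ik(p,quat(np.radians(d))); print(n,d,q if q is None else np.array(q))
E
```

```text
grey -135 [ 0.5415  0.6996 -1.2472  1.4229  0.6598  1.4809  1.6706]
grey -98 [ 0.5415  0.6996 -1.2472  1.4229  0.6598  1.4809  2.3163]
grey -45 [-0.9472  0.5186  0.9513  1.5083 -0.4279  1.3356 -2.3143]
grey 0 [ 0.4395  0.5789 -1.0236  1.4278  0.4933  1.4076 -2.1599]
grey 45 [ 0.4766  0.6139 -1.0966  1.4259  0.5442  1.428  -1.4048]
grey 82 [ 0.4633  0.6005 -1.0696  1.4266  0.5251  1.4201 -0.7477]
grey 135 [ 0.4603  0.5976 -1.0637  1.4267  0.5209  1.4184  0.1798]
brown -135 [ 0.7296  0.6492 -1.2449  1.4798  0.615   1.4502  1.8314]
brown -98 [ 0.7296  0.6492 -1.2449  1.4798  0.615   1.4502  2.4772]
brown -45 [-0.8279  0.4641  0.9521  1.5653 -0.3866  1.3133 -2.1824]
brown 0 [ 0.5049  0.4578 -0.8338  1.4905  0.3424  1.3448 -1.9251]
brown 45 [ 0.4977  0.4543 -0.8228  1.4908  0.3365  1.3431 -1.1358]
brown 82 [ 0.508   0.4593 -0.8384  1.4903  0.345   1.3455 -0.4956]
brown 135 [ 0.5256  0.4682 -0.8656  1.4894  0.3599  1.35    0.4198]
blue -135 [ 0.8293  0.6553 -1.2412  1.8856  0.6941  1.1229  1.6762]
blue -98 [ 0.8293  0.6553 -1.2412  1.8856  0.6941  1.1229  2.3219]
blue -45 [-0.8124  0.3664 
[... 2648 characters left out ...]
 0.7028  0.2051 -0.3205  2.0177  0.0801  0.9305 -2.0156]
C 0 [ 0.7685  0.2122 -0.3918  2.0144  0.1003  0.9331 -1.246 ]
C 45 [ 0.8282  0.2197 -0.4569  2.0114  0.1197  0.9359 -0.4758]
C 82 [ 0.8778  0.2268 -0.5113  2.009   0.1368  0.9385  0.1567]
C 135 [ 0.9269  0.2347 -0.5653  2.0067  0.1547  0.9414  1.0679]
C -135 [-1.083  -0.4421  1.1853  1.7719  0.4078  1.5479  2.4121]
C -98 None
C -45 [ 0.7729 -0.0104 -0.3609  1.7109 -0.0037  1.4403 -1.9437]
C 0 [ 0.7865 -0.0097 -0.3743  1.7103 -0.0036  1.4403 -1.1582]
C 45 [ 0.8572 -0.0065 -0.4444  1.7071 -0.0028  1.4404 -0.3722]
C 82 [ 0.929  -0.0032 -0.5157  1.704  -0.0016  1.4404  0.2739]
C 135 [ 0.9576 -0.0018 -0.5441  1.7027 -0.001   1.4404  1.199 ]
```

```bash
python3 - <<'E'
from h import *
q=quat(np.radians(82))
r.move_to([.42,-.22,.33],q); cam=r.camera_model("wrist"); cv2.imwrite("pics/w0.png",r.read_camera("wrist")); np.save("w0.npy",cam["world_from_camera"])
r.move_to([.46,.13,.33],q); m=r.camera_model("wrist"); cv2.imwrite("pics/w1.png",r.read_camera("wrist")); np.save("w1.npy",m["world_from_camera"])
print(m,r.current_clock(),r.current_ee_pos())
E
```

```text
{'fx': 297.3186396354542, 'fy': 297.3186396354542, 'cx': 254.80125645332555, 'cy': 191.61289768331758, 'world_from_camera': array([[ 0.9899,  0.1369,  0.0369,  0.47  ],
       [-0.1418,  0.9561,  0.2563,  0.1921],
       [-0.0002, -0.259 ,  0.9659,  0.4735],
       [ 0.    ,  0.    ,  0.    ,  1.    ]])} 3.2 [0.4605 0.1284 0.3298]
```

View pics/w1.png

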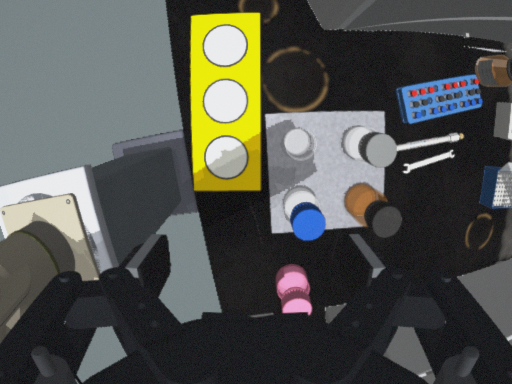

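View pics/w0.png

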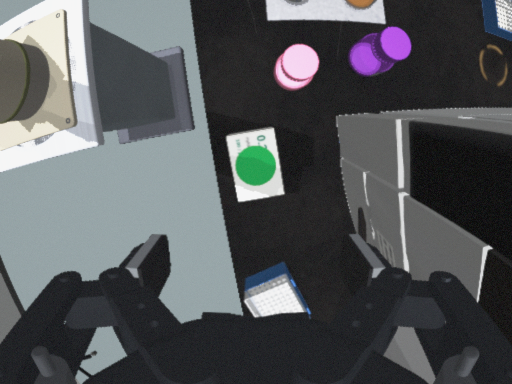

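The wrist view shows the mat circles at (225,45), (225,101) and (226,157), the blue cap at (308,222), the grey cap at (377,150), the black cap at (382,217) and the beaker at (297,144). The second view shows the green disc at (256,165).

```bash
cat >> h.py <<'E'
def wm(name):
    m=dict(r.camera_model("wrist")); m["world_from_camera"]=np.load(name+".npy"); return m
def seg(im,col):
    H,S,V=cv2.split(cv2.cvtColor(im,cv2.COLOR_BGR2HSV))
    return {"white":(S<25)&(V>215),"green":(H>45)&(H<80)&(S>100)&(V>60),"blue":(H>105)&(H<125)&(S>150)}[col]
E
python3 - <<'E'
from h import *
im=cv2.imread("pics/w1.png"); m=wm("w1")
k=seg(im,"blue"); k[:190]=0
for c,s in blobs(k,100): print("blue",c,s,fray(m,*c,.112))
im0=cv2.imread("pics/w0.png"); 
for c,s in blobs(seg(im0,"green"),200): print("green",c,s,fray(wm("w0"),*c,.045))
# mat circles: holes in yellow
H,S,V=cv2.split(cv2.cvtColor(im,cv2.COLOR_BGR2HSV)); y=((H>22)&(H<35)&(S>120)).astype(np.uint8)
cs,hi=cv2.findContours(y,cv2.RETR_CCOMP,cv2.CHAIN_APPROX_NONE)
for c,h in zip(cs,hi[0]):
    if h[3]>=0 and len(c)>60:
        P=np.array([fray(m,*p[0],.004)[:2] for p in c],np.float32); print("circ",cv2.minEnclosingCircle(P),cv2.fitEllipse(P)[:2])
for n,p,z in (("grey",(377,150),.112),("brown",(384,218),.126),("blue",(308,222),.112),("bk rim",(297,139),.06),("bk foot",(300,148),.004)): print(n,fray(m,*p,z))
c=im[95:245,260:420]; cv2.imwrite("pics/wcrop.png",cv2.resize(c,None,fx=4,fy=4,interpolation=cv2.INTER_CUBIC))
E
```

```text
blue [307.3425 222.0669] [ 291  203   34   39 1016] [0.5187 0.0454 0.112 ]
green [255.2415 165.1147] [ 236  146   40   39 1238] [ 0.4189 -0.2317  0.045 ]
circ ((0.41412219405174255, 0.13062319159507751), 0.03696112707257271) ((0.4140506088733673, 0.13055770099163055), (0.07168002426624298, 0.07207328826189041))
circ ((0.42654097080230713, 0.22009152173995972), 0.03702319785952568) ((0.4264979362487793, 0.21995088458061218), (0.07203120738267899, 0.07239823788404465))
circ ((0.43885159492492676, 0.30936503410339355), 0.03709442541003227) ((0.4390079379081726, 0.30927056074142456), (0.07185210287570953, 0.07244047522544861))
grey [0.6205 0.1289 0.112 ]
brown [0.6217 0.0396 0.126 ]
blue [0.5195 0.0453 0.112 ]
bk rim [0.5234 0.1494 0.06  ]
bk foot [0.5337 0.1286 0.004 ]
```

View pics/wcrop.png

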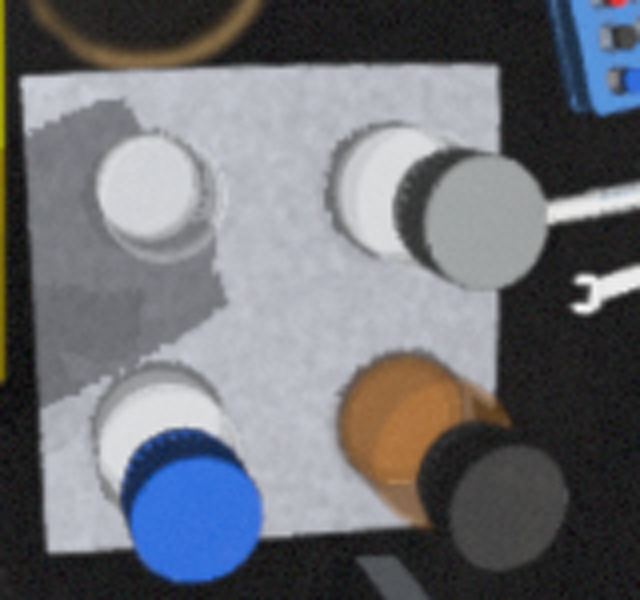

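The crop gives cap centres of grey (381,150.5) and black (387.5,222). The beaker's foot is at (297,142) and its rim at (301,144.5).

```bash
python3 - <<'E'
from h import *
m=wm("w1")
for n,p,z in (("grey",(381.2,150.5),.112),("brown",(387.5,222),.126),("bk rim",(300.7,144.5),.06),("bk foot",(297.2,142),.005)): print(n,fray(m,*p,z))
def go(p,d,v=.3): r.move_l(p,quat(np.radians(d)),v)
P=[.5187,.0445]
q=quat(np.radians(130))
r.set_gripper(1.0,40)
go([*P,.2],130)
m=r.camera_model("wrist"); im=r.read_camera("wrist"); cv2.imwrite("pics/w2.png",im)
for c,s in blobs(seg(im,"blue"),300): print(c,s,fray(m,*c,.112))
print(r.current_clock(),r.current_ft_force())
E
```

```text
grey [0.6265 0.1276 0.112 ]
brown [0.6271 0.0328 0.126 ]
bk rim [0.5277 0.141  0.06  ]
bk foot [0.5302 0.1389 0.005 ]
[253.6323 196.0179] [ 227  167   54   57 2396] [0.5188 0.043  0.112 ]
[461.4045 224.4638] [ 427  174   70   88 1078] [0.6996 0.1542 0.112 ]
4.4583 [ 0.7225 -0.2335 -1.0176]
```

```bash
cat >> h.py <<'E'
def go(p,d,v=.3,guard=None): return r.move_l(list(p),quat(np.radians(d)),v,guard)
def pick(P,tz,d,force=30,open_=1.0):
    r.set_gripper(open_,force)
    go([*P,tz+.03],d,.2); print("guard",go([*P,tz],d,.08,10))
    r.set_gripper(0.0,force); r.pause(.2)
    print("grip",r.current_opening(),r.current_gripper_force(),r.current_ee_pos(),r.current_clock())
E
python3 - <<'E'
from h import *
pick([.5188,.0432],.043,130)
go([.5188,.0432,.22],130,.2)
cv2.imwrite("pics/w3.png",r.read_camera("wrist")); cv2.imwrite("pics/s3.png",r.read_camera("side"))
print(r.current_opening(),r.current_ft_force(),r.current_ee_pos(),r.current_clock())
E
```

```text
guard False
grip 0.6108796675528273 30.04199971910566 [0.5191 0.0432 0.0438] 6.6167
0.6060589469701942 [-0.2639 -0.2027 -1.0133] [0.5181 0.0431 0.2187] 7.75
```

View pics/w3.png

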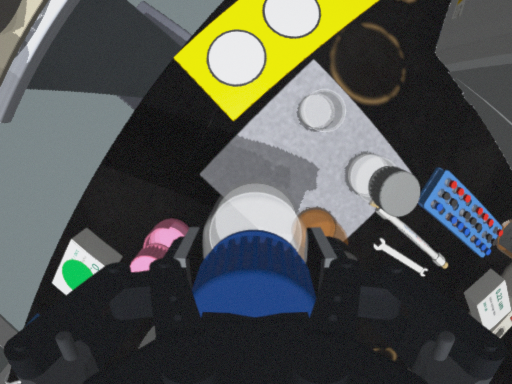

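Bottle lifted in the gripper and upright. Placing it in the left circle.

```bash
cat >> h.py <<'E'
def place(P,tz,d,dep=.2):
    print("guard",go([*P,tz+.02],d,.15), "open",r.current_opening())
    print("contact",go([*P,tz-.004],d,.04,4),r.current_ee_pos())
    r.set_gripper(1.0); r.pause(.2); go([*P,tz+.03],d,.1); go([*P,dep],d,.25); print(r.current_clock())
E
python3 - <<'E'
from h import *
go([.4384,.3105,.22],82,.2)
print(r.current_opening(),r.current_clock())
place([.4384,.3105],.043,82)
m=r.camera_model("wrist"); im=r.read_camera("wrist"); cv2.imwrite("pics/w4.png",im); np.save("w4.npy",m["world_from_camera"])
for c,s in blobs(seg(im,"blue"),300): print(c,s,fray(m,*c,.112))
E
```

```text
0.6011703978765713 9.2917
guard False open 0.6021820937496162
contact True [0.4386 0.3107 0.0434]
12.7333
[253.6813 193.8728] [ 227  166   54   56 2366] [0.4379 0.3106 0.112 ]
```

View pics/w4.png

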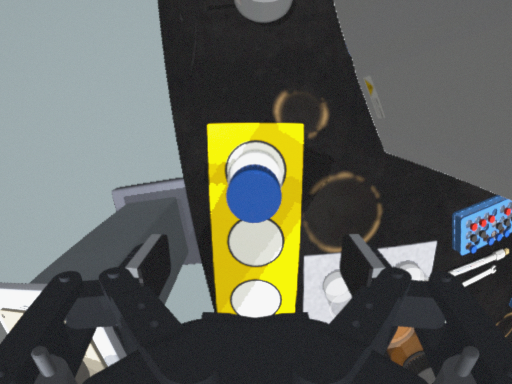

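Blue bottle stands centred in the left circle. Next the grey-capped bottle.

```bash
cat >> h.py <<'E'
def look(tag,P,z,r0,pred):
    m=r.camera_model("wrist"); im=r.read_camera("wrist"); cv2.imwrite(f"pics/{tag}.png",im)
    k=pred(*cv2.split(cv2.cvtColor(im,cv2.COLOR_BGR2HSV)))
    out=[(fray(m,*c,z)[:2],s[4],c) for c,s in blobs(k,r0)]
    out=[o for o in out if np.linalg.norm(o[0]-P)<.04]; print(tag,out); return out
E
python3 - <<'E'
from h import *
go([.47,.13,.22],100,.4); go([.626,.127,.22],130,.3)
im=r.read_camera("wrist"); cv2.imwrite("pics/w5.png",im)
g=cv2.medianBlur(cv2.cvtColor(im,cv2.COLOR_BGR2GRAY),5); m=r.camera_model("wrist")
c=cv2.HoughCircles(g,cv2.HOUGH_GRADIENT,1,20,param1=80,param2=22,minRadius=20,maxRadius=36)
for x in c[0][:6]: print(x,fray(m,x[0],x[1],.112))
print(r.current_clock())
cv2.imwrite("pics/w5c.png",cv2.resize(im[120:300,150:400],None,fx=3,fy=3))
E
```

```text
[255.5 188.5  26.6] [0.625  0.1288 0.112 ]
[122.5  60.5  28.6] [0.4583 0.1429 0.112 ]
[205.5 229.5  25.1] [0.6149 0.0694 0.112 ]
[ 72.5 242.5  20.7] [ 0.5128 -0.0432  0.112 ]
[179.5   9.5  28.7] [0.4716 0.2092 0.112 ]
[192.5 261.5  27.1] [0.6253 0.0337 0.112 ]
14.325
```

View pics/w5c.png

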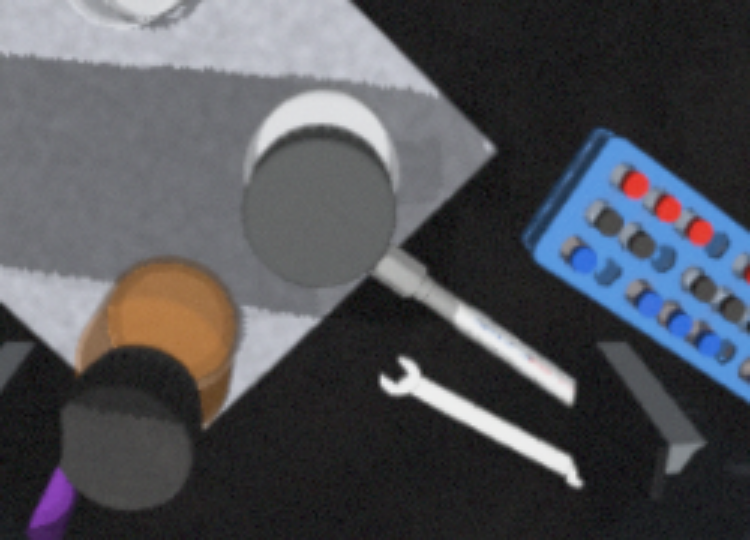

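Grey cap at (255.5,188.5), nothing tall beside it. Black cap at (192,265).

```bash
python3 - <<'E'
from h import *
m=r.camera_model("wrist"); print("brown",fray(m,192.5,263,.126))
P=[.625,.1285]
pick(P,.043,130); go([*P,.23],130,.25); print(r.current_opening())
go([.47,.13,.23],100,.25); R=[.4138,.1315]; go([*R,.22],82,.2); place(R,.043,82,.22)
m=r.camera_model("wrist"); im=r.read_camera("wrist"); cv2.imwrite("pics/w6.png",im)
g=cv2.medianBlur(cv2.cvtColor(im,cv2.COLOR_BGR2GRAY),5)
c=cv2.HoughCircles(g,cv2.HOUGH_GRADIENT,1,20,param1=80,param2=22,minRadius=20,maxRadius=36)
for x in c[0][:4]: print(x,fray(m,x[0],x[1],.112))
go([.47,.08,.23],100,.4); go([.623,.034,.25],130,.3)
m=r.camera_model("wrist"); im=r.read_camera("wrist"); cv2.imwrite("pics/w7.png",im); np.save("w7.npy",m["world_from_camera"])
g=cv2.medianBlur(cv2.cvtColor(im,cv2.COLOR_BGR2GRAY),5)
c=cv2.HoughCircles(g,cv2.HOUGH_GRADIENT,1,20,param1=60,param2=18,minRadius=18,maxRadius=32)
for x in c[0][:6]: print(x,fray(m,x[0],x[1],.126))
a=np.hstack([cv2.imread("pics/w6.png")[100:330,130:380],im[100:330,130:380]]); cv2.imwrite("pics/w67.png",cv2.resize(a,None,fx=1.6,fy=1.6))
print(r.current_clock())
E
```

```text
brown [0.6239 0.0404 0.126 ]
guard False
grip 0.6197069055116736 30.446417019702494 [0.6255 0.1287 0.044 ] 16.5667
0.6228281613989921
guard False open 0.6198444520079551
contact True [0.4143 0.131  0.0434]
22.2083
[254.5  94.5  28.9] [0.4244 0.2108 0.112 ]
[253.5 187.5  27.1] [0.4124 0.1321 0.112 ]
[345.5  71.5  34.3] [0.5044 0.2225 0.112 ]
[253.5  18.5  29.3] [0.4329 0.2771 0.112 ]
[254.5 186.5  25.7] [0.6231 0.0334 0.126 ]
[114.5 185.5  20.8] [ 0.5149 -0.0556  0.126 ]
[251.5   48.5   18.35] [0.5398 0.1284 0.126 ]
[196.5 230.5  21. ] [ 0.608  -0.0373  0.126 ]
[178.5  14.5  23.5] [0.4648 0.1135 0.126 ]
[ 96.5 194.5  22.1] [ 0.5033 -0.0776  0.126 ]
23.4583
```

View pics/w67.png

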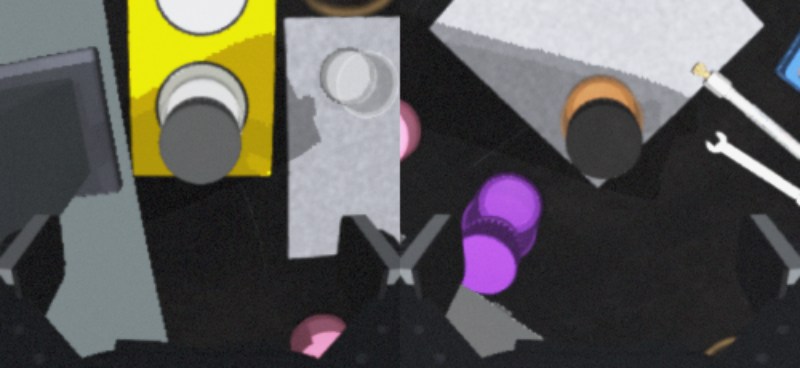

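Grey bottle is in the right circle (the target is its centre). Brown's cap is at (254,186), and the purple look-alike is clear of the fingers. Picking brown.

```bash
python3 - <<'E'
from h import *
P=[.623,.0337]
pick(P,.052,130); go([*P,.25],130,.25); print(r.current_opening())
go([.47,.1,.25],100,.25); M=[.4260,.2212]; go([*M,.25],82,.2); place(M,.052,82,.24)
m=r.camera_model("wrist"); im=r.read_camera("wrist"); cv2.imwrite("pics/w8.png",im); np.save("w8.npy",m["world_from_camera"])
g=cv2.medianBlur(cv2.cvtColor(im,cv2.COLOR_BGR2GRAY),5)
c=cv2.HoughCircles(g,cv2.HOUGH_GRADIENT,1,20,param1=60,param2=18,minRadius=18,maxRadius=32)
for x in c[0][:6]: print(x,fray(m,x[0],x[1],.126))
go([.528,.14,.22],130,.25)
m=r.camera_model("wrist"); im2=r.read_camera("wrist"); cv2.imwrite("pics/w9.png",im2); np.save("w9.npy",m["world_from_camera"])
a=np.hstack([im[60:310,130:380],im2[60:310,130:380]]); cv2.imwrite("pics/w89.png",cv2.resize(a,None,fx=1.6,fy=1.6))
print(r.current_clock())
E
```

```text
guard False
grip 0.6402804698381077 31.151544082676992 [0.6235 0.0337 0.0529] 25.8
0.6436489434953676
guard False open 0.6409777012817992
contact True [0.4263 0.2213 0.0524]
32.025
[255.5  94.5  28.1] [0.4377 0.3006 0.126 ]
[255.5 265.5  22.1] [0.4154 0.142  0.126 ]
[254.5 187.5  25.7] [0.4254 0.22   0.126 ]
[255.5 240.5  22.1] [0.4191 0.1689 0.126 ]
[256.5 161.5  25.8] [0.4304 0.2429 0.126 ]
[359.5 265.5  20.2] [0.5204 0.1236 0.126 ]
33.1167
```

View pics/w89.png

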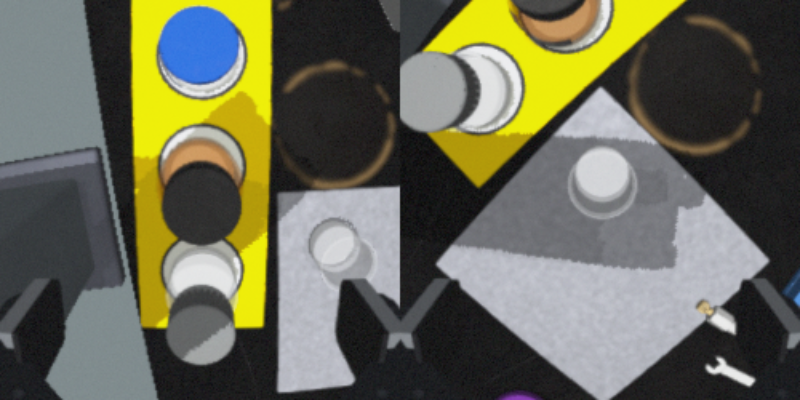

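All three bottles stand upright in their circles. In the right half the beaker's rim is at (256,175.6) and its foot at (256,168.8) in full-image pixels.

```bash
python3 - <<'E'
from h import *
m=wm("w9"); a=fray(m,256.2,175.6,.060); b=fray(m,256.2,168.8,.005); print(a,b)
P=((a+b)/2)[:2]; print(P)
pick(P,.014,130,20); print(r.current_ft_force()); go([*P,.16],130,.25); print(r.current_opening())
cv2.imwrite("pics/w10.png",cv2.resize(r.read_camera("wrist"),None,fx=1,fy=1))
go([.45,.0,.22],100,.25); go([.418,-.2305,.22],82,.25); print(r.current_opening(),r.current_clock(),r.current_ee_pos())
E
```

```text
[0.5276 0.1417 0.06  ] [0.5297 0.1395 0.005 ]
[0.5287 0.1406]
guard False
grip 0.5138071405436359 20.069038300835018 [0.5289 0.1407 0.0143] 35.55
[-0.5105 -0.7238  5.4676]
0.5101752572057912
0.5076857758266584 38.2583 [ 0.4187 -0.2286  0.2201]
```

View pics/w10.png

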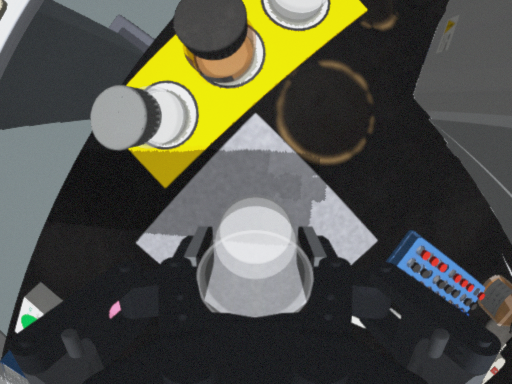

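Beaker held upright. Placing it on the green disc.

```bash
python3 - <<'E'
from h import *
C=[.418,-.2305]; place(C,.0555,82,.25)
m=r.camera_model("wrist"); im=r.read_camera("wrist"); cv2.imwrite("pics/w11.png",im); np.save("w11.npy",m["world_from_camera"])
go([.40,-.22,.35],82,.3)
t=r.read_camera("top")[190:250,140:330]
a=cv2.resize(im[60:310,130:380],(600,600))[:350]; b=cv2.resize(t,(600,190),interpolation=cv2.INTER_CUBIC)
cv2.imwrite("pics/fin.png",np.vstack([a,b])); print(r.current_clock())
E
```

```text
guard False open 0.512404620606215
contact True [ 0.4179 -0.2305  0.0546]
41.85
42.4417
```

View pics/fin.png

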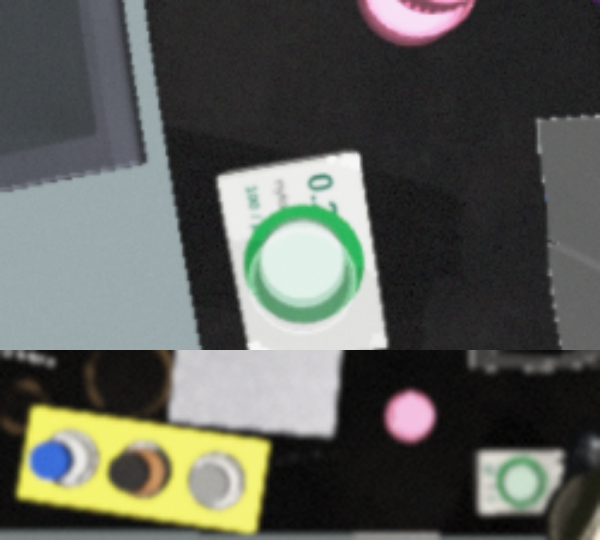

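The beaker's foot (303,263) is centred on the green disc (304,264), and all three bottles stand in their circles. Handing in.

```bash
python3 -c "
from rig import r
r.pause(0.5); print(r.sign_off())"
```

```text
the job is handed in; nothing more can be done
None
```

The job is handed in, at about 43 s on the robot's clock: the last pictures show the blue, brown and grey bottles upright in the left, middle and right circles, and the beaker centred on the green disc. The hand-in returned no verdict.

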